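# Click the output dial to the broad mark and start the power unit

## Robot

A 6-joint arm with a two-finger parallel gripper is mounted at the origin on a cart in front of the work surface, level with it; the furniture and walls round the work are solid. World frame = base frame: x ahead of the robot, y to its left, z up, the work surface at z = 0. Lengths are in m, angles in degrees, forces in N, time in s.
With the tool pointing down it reaches from about 0.375 to 0.9 m from the base axis. Payload 3.1 kg.
Tool frame: the origin (TCP) lies at the very end of the fingers, on their centre line; the grasp point (between the pads) lies 19 mm behind it (bot.hold_point_z is the z of the grasp point in the tool frame, in m); z points along the fingers, y is the direction in which the jaws open and shut (so a half turn about z gives the same grasp; the last joint's range is limited). The gripper opens to 87 mm and grips with 3 to 60 N. Pads are 19 mm wide; open, the fingers measure 117 mm over their backs; the gripper's body (75 mm by 190 mm) begins 51 mm behind the grasp point.
Start: joints at [56.58, 30.224, 82.088, -0, 67.689, -10.227], TCP at [0.246, 0.574, 0.223] pointing down, gripper open.
Joint ranges: [-176.69, 176.69], [-43.24, 126.21], [12.49, 139.97], [-82, 262], [0, 151.66], [-163.58, 163.58]. Speed limits (degrees/s): [159.86, 159.86, 180, 180, 180, 180].

## Interface

Orientations are given as a 3x3 rotation matrix whose columns are the frame's x, y, z axes.
In Python, from rig import bot gives the robot as it stands.
- The arm moves only by the tool servo_tool, never from a script. Its argument "increments" is a list of rows, each a list of 3 entries, a list of its own where there are three numbers: the closure, from 0 (fully open) to 1 (shut), then the shift along the tool's x, y, z in mm, then the turn about the tool's z in degrees. In form: [[claw, [x, y, z], turn], ...]. A call has 1 to 5 rows; each row shifts and turns the commanded pose from where the row before left it, along the tool's axes as they then stand; what a row does not reach is not made up. A row lasts 1/8 s, in which the tool goes at most 62.5 mm and 10.7 degrees, less where a joint would pass 70% of its speed; a pose out of reach is approached as far as the arm can. A call with a gripper value outside its range is refused whole. The fingers move at their own pace and stop on an object; the grip force is fixed at half the most. Time passes only in rows, so rows that do not move let the fingers close. It gives the time, the measured TCP pose, the force and the opening at its end, in the units of the state.
- bot.read_state(): the state, without advancing time (a new reading comes with each control period).
- bot.capture(name): name is "side" or "top"; returns (picture, depth): 420x560x3 uint8, blue, green, red; 420x560 float32, m along the optical axis (not along the pixel's ray), 0 where there is no reading.
- bot.camera_info(name): a dict with "K" (3x3 intrinsics, pixels), "R" (3x3) and "t" (3): a world point X has camera coordinates R X + t. Camera axes: x right, y down, z forward; pixel columns grow to the right and rows downward; lengths in m; the calibration is good to about 2 mm. A picture is of the moment at which its call begins. camera_info takes no time and is no camera call.
- bot.hand_in(): hands the job in, once; it reports no verdict.
Trained networks look in the newest picture that a camera, given by its name, has taken for a name from the list of things; names that differ only in an ending like _2 or _b are one class to them, and where a whole thing is asked for, a point or a joint stands for the part that bears it (a point fixed in the world has none). Each returns a list of dicts, best first, with "p" (0 to 1); they miss things now and then, are a little off and sometimes report something else, mostly with a low value. They report only what shows in the picture. A call takes as long as a camera call.
- bot.find_in(camera, thing): "bbox" ([left, top, right, bottom] in pixels, round what is visible of it).
- bot.trace(camera, thing): "region" (420x560 bool, what is visible of it) and "bbox" ([left, top, right, bottom] in pixels, round what is visible of it).
The state is a dict: "time_s": time; "joint_positions": joint angles; "qvel": joint speeds; "tau": joint torques, N m; "position": TCP position; "tcp_rot": TCP orientation; "force": force on the tool from outside, world axes, zero at the start; "moment": the same for the moment, N m; "opening": opening from 0.0 (shut) to 1.0 (fully open).
Only numpy, scipy, OpenCV 4.12 (cv2) and the standard library are available. Lean on these libraries where they do the work, as an engineer would, in place of code of your own. Each camera call takes 0.05 s, during which the arm holds its last target.

## Task

Lay a fingertip on the large knurled dial of the bench power unit and turn it by friction, without pinching it, until its pointer clicks home at the long broad mark. Only then press the round start button fully down and let it come up again. Do not press the square button, do not shift or lift the unit, leave the things beside it where they stand, and finish with the hand clear.

Things in the scene. Friction and masses are not known exactly. Their poses are not given: they have to be found in the camera images.
- power_unit: loose grey metal case of a bench power unit, 170 (its x) x 280 (its y) x 60 mm high, about 3 kg, standing on the bench. Origin: centre of its underside; its z is up, its panel is the top face at z = 60 mm. In its frame the dial axis is at x 0, y +55 mm; the round start button at x -35, y -75 mm; the square stop button at x +38, y -75 mm.
- dial_top (a point): centre of the flat rubber top face of the dial, on its vertical axis, 96 mm above the bench. The dial is a knurled disc 94 mm across, 28 mm thick, too wide to pinch. Pressed from above it gives up to 5 mm on a spring (4 N to begin, 9 N at its stop). A tip pressed down 3 to 5 mm some 30 mm from the axis and moved along a circle about the axis carries it round.
- dial_pointer (a point): outer end of the white pointer line on the dial's top face, 45 mm from its axis. When the dial is let go, a ball detent (up to about 0.04 N m) pulls it into the nearest of six clicks; the pointer then stands at one of six white marks on the panel, 30 degrees apart.
- broad_mark (a point): centre of the long broad white mark on the panel (19 x 6 mm, radial, 60 mm from the dial axis), fixed to the unit; the other five marks are short thin ticks
- dial (a joint): angle of the dial, rad, growing clockwise seen from above. Clicks at 0, 0.524, 1.047, 1.571, 2.094 and 2.618, stops just beyond both ends. The long broad mark is at 2.094. In the unit's frame the pointer's direction, counter-clockwise from the x axis, is 4.451 minus this angle. It starts near 0.524, 1.047 or 1.571: one to three clicks short of the broad mark.
- start_button_top (a point): centre of the top of the round grey start button, 28 mm in diameter, in a round black collar; 82 mm above the bench when up
- start_button (a joint): travel of the round start button, m: 0 up, 0.006 fully down; spring return, 1.5 N to begin, 5 N fully down
- stop_button_top (a point): centre of the top of the square grey stop button, 28 mm wide, in a square black collar; 82 mm above the bench; not to be pressed
- stop_button (a joint): travel of the square stop button, m: 0 up, 0.006 down; spring return as the start button
- insulator_1_mid (a point): centre of a white porcelain insulator, 40 mm across, 54 mm high, loose beside the unit; leave it alone
- bush_1_mid (a point): centre of a brass bush, 34 mm across, 30 mm high, loose beside the unit; leave it alone
- coil_bobbin_mid (a point): centre of a copper-wound coil bobbin, 56 mm across, 48 mm high, loose beside the unit; leave it alone

How it is judged (in metres and radians):
On the way, in this order (a step that is already met when the one before it is completed fails the run):
1. the dial is turned into its click at the long broad mark (value of joint dial between 1.97 and 2.22 rad), for 0.3 s.
2. the round start button is pressed down (value of joint start_button above 0.0045 m and contact force between the fingers and start_button above 0.5 N), for 0.04 s.
At the end, for the whole second after the job is handed in: The dial rests in its click at the long broad mark (within 0.1 rad), the start button has been pressed at least 4.5 of its 6 mm after that and is up again, the stop button is up, the unit stands within 25 mm and the three loose things within 20 mm of where they stood (value of joint dial between 1.99 and 2.2 rad and velocity of joint dial between -0.05 and 0.05 rad/s and value of joint each of start_button, stop_button below 0.0015 m and distance of power_unit from where it was at the start of the episode below 0.025 m and distance of each of insulator_1_mid, bush_1_mid, coil_bobbin_mid from where it was at the start of the episode below 0.02 m); the robot touches nothing.
It fails at once if the start button is pressed (over 3 mm) while the dial is not at the broad mark (value of joint start_button above 0.003 m and (value of joint dial below 1.9 rad or value of joint dial above 2.29 rad)).
It fails at once if the square stop button is pressed (over 3 mm) (value of joint stop_button above 0.003 m).
It fails at once if the power unit is shifted by 25 mm, lifted or tilted (distance of power_unit from where it was at the start of the episode above 0.025 m or height (world z) of power_unit above 0.012 m or angle between power_unit's own z axis and vertical above 0.1 rad).
It fails at once if a thing beside the unit is moved by 20 mm, lifted or tipped (distance of any of insulator_1_mid, bush_1_mid, coil_bobbin_mid from where it was at the start of the episode above 0.02 m).
It also fails if it takes over 51 s, if anything falls off the work surface, if the arm or the gripper's body presses on something with over 40 N, if the wrist force passes 120 N, or if a joint passes its speed limit or range.

## Working session

There is one attempt and no reset: what is moved stays moved. The work goes in short steps, Python scripts to look and compute and a tool call to move; the robot and the scene stay as the last step left them, time stands still between calls to the robot, and variables do not carry over. Pictures are saved under pics/ and viewed, and the job is handed in when it is done.

Besides the shell and the picture viewer there is one more tool, called after "Request:" by a JSON object that holds its "name" and its "arguments", one argument or row to a line. servo_tool: Moves the arm, as the interface text tells. Its arguments: {"type":"object","properties":{"increments":{"type":"array","items":{"type":"array"}}},"required":["increments"]}

```bash
mkdir -p pics; python3 - <<'E'
from rig import bot
import cv2,numpy as np
s=bot.read_state();print({k:np.round(v,3).tolist() for k,v in s.items()})
for c in("top","side"):
    p,d=bot.capture(c);cv2.imwrite(f"pics/{c}0.png",p);np.save(f"pics/{c}0.npy",d)
    i=bot.camera_info(c);print(c,i)
    for t in("power_unit","dial_top","dial_pointer","broad_mark","start_button_top","stop_button_top","insulator_1_mid","bush_1_mid","coil_bobbin_mid"):
        if c=="top": print(t,[(x["bbox"],round(x["p"],2)) for x in bot.find_in(c,t)][:3])
E
```

```text
{'time_s': 0.0, 'joint_positions': [56.581, 30.278, 82.158, -0.001, 67.69, -10.227], 'qvel': [-0.001, 0.004, -0.07, -0.109, -0.082, 0.005], 'tau': [-0.0, -44.005, -17.659, 0.063, 0.058, -0.0], 'position': [0.246, 0.574, 0.222], 'tcp_rot': [[-0.919, 0.394, -0.001], [0.394, 0.919, -0.002], [0.0, -0.002, -1.0]], 'force': [0.536, 0.064, 0.277], 'moment': [-0.022, 0.039, 0.013], 'opening': 1.0}
top {'K': array([[425.38127194,   0.        , 283.4080617 ],
       [  0.        , 425.38127194, 201.93135408],
       [  0.        ,   0.        ,   1.        ]]), 'R': array([[ 0.01071163, -0.99983893, -0.01440085],
       [-0.9884692 , -0.00841223, -0.15118824],
       [ 0.15104274,  0.01585427, -0.98840009]]), 't': array([0.13215783, 0.55693797, 0.9233494 ])}
power_unit [([242.5, 171.3, 378.6, 266.5], 0.96)]
dial_top [([259.9, 197.8, 307.5, 237.7], 0.55)]
dial_pointer [([263.5, 196.7, 306.2, 240.8], 0.8), ([228.2, 238.6, 243.2, 253.2], 0.49)]
broad_mark [([241.7, 172.1, 379.6, 264.6], 0.87)]
start_button_top [([261.2, 195.9, 303.3, 238.1], 0.51), ([337.4, 215.9, 352.7, 232.5], 0.48)]
stop_button_top [([334.0, 187.1, 346.9, 200.3], 0.54)]
insulator_1_mid [([208.7, 204.2, 231.4, 224.8], 0.79)]
bush_1_mid [([226.1, 236.6, 242.4, 252.8], 0.66)]
coil_bobbin_mid [([342.7, 220.0, 351.8, 232.8], 0.67), ([381.9, 191.9, 415.5, 219.1], 0.56)]
side {'K': array([[404.69856728,   0.        , 279.06622666],
       [  0.        , 404.69856728, 209.61232539],
       [  0.        ,   0.        ,   1.        ]]), 'R': array([[-0.96230284, -0.27197735,  0.00124981],
       [-0.17851638,  0.62814158, -0.75734408],
       [ 0.20519538, -0.72901747, -0.65301484]]), 't': array([0.5767396 , 0.08645883, 0.86031965])}
```

```bash
python3 - <<'E'
import cv2
p=cv2.imread("pics/top0.png")[150:290,190:430]
cv2.imwrite("pics/top0c.png",cv2.resize(p,None,fx=3.3,fy=3.3,interpolation=cv2.INTER_CUBIC))
E
```

```text
(no output)
```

View pics/side0.png

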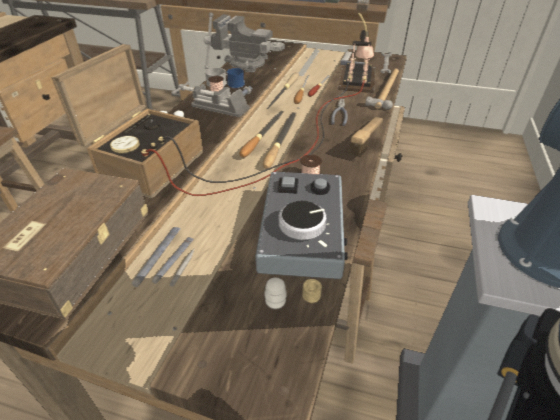

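View pics/top0.png

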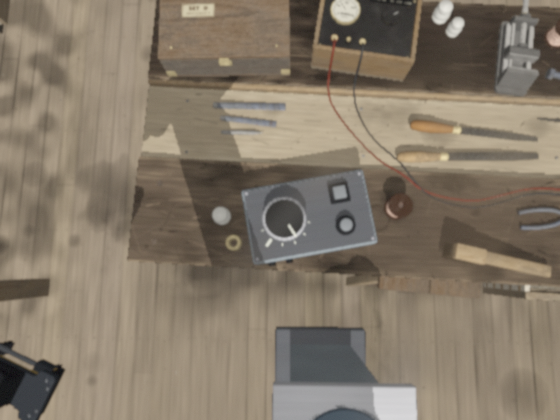

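View pics/top0c.png

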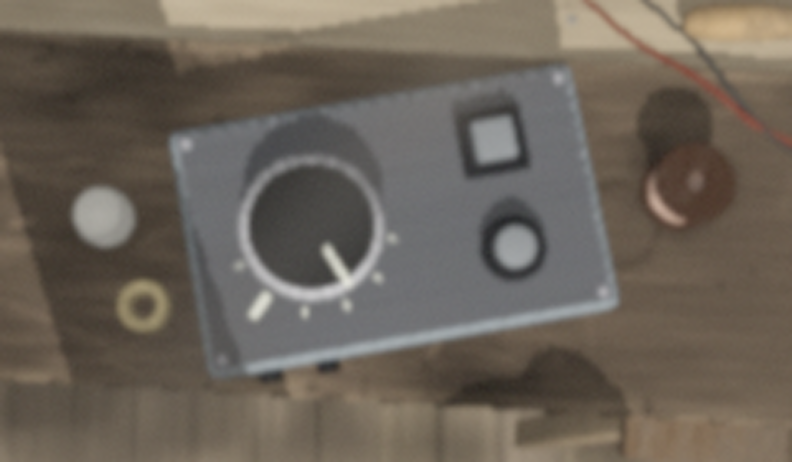

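```bash
cat > h.py <<'E'
import numpy as np
from rig import bot
def px2w(c,u,v,z):
    i=bot.camera_info(c);K,R,t=map(np.array,(i["K"],i["R"],i["t"]))
    d=R.T@np.linalg.solve(K,[u,v,1]);o=-R.T@t
    return o+d*(z-o[2])/d[2]
def w2px(c,X):
    i=bot.camera_info(c);q=i["R"]@np.array(X)+i["t"];q=i["K"]@q;return q[:2]/q[2]
E
python3 - <<'E'
from h import *
import cv2
s=3.3
# fit dial disc in both; print candidates
for c,l in (("top",[("dial",283.5,218,.096),("start",346,224.5,.082),("stop",340,191.5,.082)]),("side",[("dial",302,217,.096),("start",320.5,184,.082),("stop",289.5,182,.082)])):
    for n,u,v,z in l: print(c,n,px2w(c,u,v,z).round(4))
from scipy.optimize import least_squares
d=np.load("pics/top0.npy");p=cv2.imread("pics/top0.png")
i=bot.camera_info("top");K,R,t=i["K"],i["R"],i["t"]
v,u=np.mgrid[:420,:560];P=np.stack([(u-K[0,2])/K[0,0]*d,(v-K[1,2])/K[1,1]*d,d],-1)
W=(P-t)@R
np.save("pics/W.npy",W)
m=(W[...,2]>.088)&(W[...,2]<.11)&(W[...,0]>.3)&(W[...,0]<.6)&(abs(W[...,1])<.3)&(d>0)
print("dial depth",m.sum(),W[m].mean(0), (W[m].max(0)+W[m].min(0))/2,W[m].max(0)-W[m].min(0))
m=(W[...,2]>.05)&(W[...,2]<.12)&(v>160)&(v<275)&(u>235)&(u<385)
r=cv2.minAreaRect(W[m][:,:2].astype(np.float32));print(r,cv2.boxPoints(r))
m=(W[...,2]>.072)&(W[...,2]<.12)&(v>160)&(v<275)&(u>315)&(u<385)
n,l,st,ce=cv2.connectedComponentsWithStats(m.astype(np.uint8))
for k in range(1,n): print(W[l==k].mean(0),st[k])
E
```

```text
top dial [0.5129 0.1361 0.096 ]
top start [0.5016 0.0013 0.082 ]
top stop [0.5738 0.0135 0.082 ]
side dial [0.5112 0.1465 0.096 ]
side start [0.5001 0.0127 0.082 ]
side stop [0.5683 0.0244 0.082 ]
dial depth 1444 [0.51303517 0.1350952  0.09522783] [0.51396179 0.1352686  0.09443526] [0.09136247 0.0905836  0.01265739]
((0.5243329405784607, 0.08099634945392609), (0.17005279660224915, 0.2800505757331848), 10.691187858581543) [[ 0.41480562  0.20281728]
 [ 0.46675932 -0.072372  ]
 [ 0.63386023 -0.04082458]
 [ 0.58190656  0.2343647 ]]
[0.59690695 0.00118132 0.07287651] [344 181   3   3   5]
[0.57254538 0.0155492  0.07882148] [329 182  22  20 237]
[0.59092782 0.03550482 0.07326542] [329 184   2   2   2]
[0.59203964 0.02890516 0.07359601] [332 184   2   1   2]
[0.59219034 0.02332947 0.07305244] [335 184   1   1   1]
[ 0.58569844 -0.00311183  0.07281036] [347 186   1   3   3]
[ 0.56346833 -0.00734654  0.07204679] [349 197   1   1   1]
[0.55184044 0.02150217 0.07361051] [336 202   1   1   1]
[0.52221037 0.0020581  0.07322937] [345 215   1   2   2]
[0.50344819 0.00132179 0.07881025] [336 216  19  18 187]
[ 0.50468962 -0.01924916  0.07481857] [355 223   1   2   2]
[0.49088978 0.01756573 0.07290076] [337 229   3   3   4]
[ 0.49069137 -0.01505957  0.07246464] [353 230   1   1   1]
```

```bash
python3 - <<'E'
from h import *
import cv2
y=np.radians(10.69);c=np.array([.5243,.0810]);ux=np.array([np.cos(y),np.sin(y)]);uy=np.array([-ux[1],ux[0]])
D=c+.055*uy;S=c-.035*ux-.075*uy;T=c+.038*ux-.075*uy
print(D,S,T)
for cam in("top","side"):
    p=cv2.imread(f"pics/{cam}0.png");k=4
    x0,y0=(235,165) if cam=="top" else (240,160)
    q=cv2.resize(p[y0:y0+120,x0:x0+150],None,fx=k,fy=k,interpolation=cv2.INTER_CUBIC)
    def dot(X,col):
        u=w2px(cam,X);cv2.circle(q,tuple(int(a) for a in ((u-[x0,y0]+.5)*k)),3,col,-1)
    dot([*D,.096],(0,0,255));dot([*S,.082],(0,255,0));dot([*T,.082],(255,0,0))
    for j in range(6):
        a=4.451-j*.5236+y
        dot([*(D+.06*np.array([np.cos(a),np.sin(a)])),.06],(0,255,255))
        dot([*(D+.045*np.array([np.cos(a),np.sin(a)])),.096],(255,0,255))
    cv2.imwrite(f"pics/{cam}ov.png",q)
E
```

```text
[0.51409777 0.13504549] [0.50381955 0.00080928] [0.57555265 0.01435043]
```

View pics/topov.png

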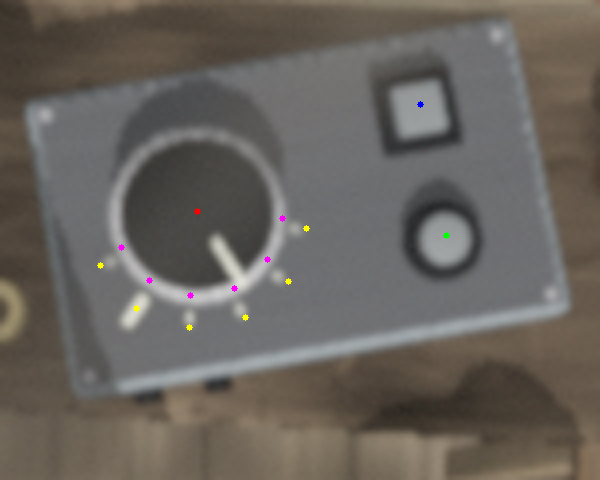

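View pics/sideov.png

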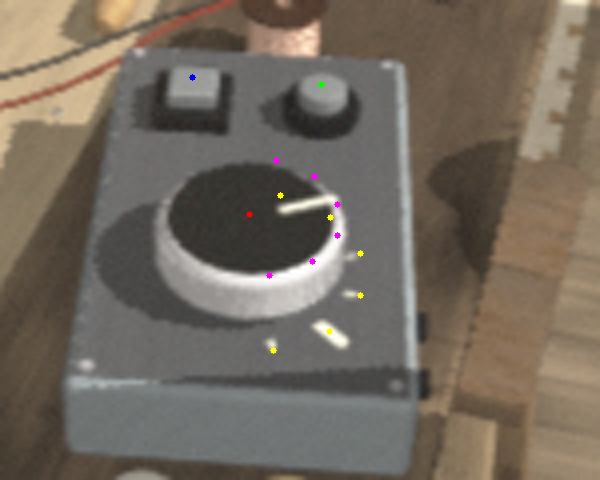

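Request:
{"name": "servo_tool", "arguments": {
  "increments": [
    [1, [-35, -27, 0], 0],
    [1, [-35, -27, 0], 0],
    [1, [-35, -27, 0], 0],
    [1, [-35, -27, 0], 0],
    [1, [-35, -27, 0], 0]
  ]
}}

```text
time_s: 1.18
position: [0.3545, 0.3803, 0.2228]
tcp_rot: [[-0.919, 0.394, 0.001], [0.394, 0.919, 0.0], [-0.0, 0.001, -1.0]]
force: [-0.2, -0.3, 0.2]
opening: 0.517
```

Request:
{"name": "servo_tool", "arguments": {
  "increments": [
    [1, [-35, -27, 0], 0],
    [1, [-35, -27, 0], 0],
    [1, [-35, -27, 0], 0],
    [1, [-35, -27, 0], 0],
    [1, [-35, -27, 0], 0]
  ]
}}

```text
time_s: 1.8
position: [0.4623, 0.1872, 0.2229]
tcp_rot: [[-0.919, 0.394, 0.001], [0.394, 0.919, 0.0], [-0.001, 0.001, -1.0]]
force: [0.1, 0.6, 0.0]
opening: 0.019
```

Request:
{"name": "servo_tool", "arguments": {
  "increments": [
    [1, [-20, -14, 0], 0],
    [1, [-19, -14, 0], 0],
    [1, [0, 0, 0], 0]
  ]
}}

```text
time_s: 2.17
position: [0.4874, 0.1463, 0.2227]
tcp_rot: [[-0.918, 0.396, 0.001], [0.396, 0.918, 0.0], [-0.001, 0.0, -1.0]]
force: [-0.7, 0.2, 0.6]
opening: 0.005
```

```bash
cat > go.py <<'E'
from h import *
import sys
s=bot.read_state();p=np.array(s["position"]);R=np.array(s["tcp_rot"])
print(s["time_s"],p.round(4),R.round(3).tolist(),"F",np.round(s["force"],2),"q6",np.round(s["joint_positions"],1),"op",s["opening"])
T=np.array([float(a) for a in sys.argv[1:4]])
print("tool delta mm",((T-p)@R*1e3).round(1))
E
python3 go.py .4865 .1468 .110
```

```text
2.175 [0.4874 0.1463 0.2227] [[-0.918, 0.396, 0.001], [0.396, 0.918, 0.0], [-0.001, 0.0, -1.0]] F [-0.71  0.23  0.61] q6 [  4.1  21.3  98.6  -0.   60.1 -62.5] op 0.004752791294663301
tool delta mm [1.100e+00 1.000e-01 1.127e+02]
```

Request:
{"name": "servo_tool", "arguments": {
  "increments": [
    [1, [0.5, 0, 35], 0],
    [1, [0.6, 0, 35], 0],
    [1, [0, 0, 30], 0],
    [1, [0, 0, 15], 0],
    [1, [0, 0, 5], 0]
  ]
}}

```text
time_s: 2.8
position: [0.4848, 0.1483, 0.1021]
tcp_rot: [[-0.919, 0.393, -0.001], [0.393, 0.919, 0.0], [0.001, -0.0, -1.0]]
force: [0.2, 1.2, 0.2]
opening: 0.009
```

Request:
{"name": "servo_tool", "arguments": {
  "increments": [
    [1, [0, 0, 3], 0],
    [1, [0, 0, 2], 0],
    [1, [0, 0, 2], 0],
    [1, [0, 0, 0], 0]
  ]
}}

```text
time_s: 3.3
position: [0.4858, 0.1478, 0.096]
tcp_rot: [[-0.919, 0.394, 0.001], [0.394, 0.919, 0.0], [-0.001, 0.001, -1.0]]
force: [1.4, 0.6, 1.2]
opening: 0.004
```

Request:
{"name": "servo_tool", "arguments": {
  "increments": [
    [1, [0, 0, 2], 0],
    [1, [0, 0, 2], 0],
    [1, [0, 0, 0.5], 0],
    [1, [0, 0, 0], 0]
  ]
}}

```text
time_s: 3.8
position: [0.4857, 0.1479, 0.0916]
tcp_rot: [[-0.919, 0.394, 0.001], [0.394, 0.919, 0.0], [-0.001, 0.001, -1.0]]
force: [0.4, 0.7, 6.2]
opening: 0.006
```

Request:
{"name": "servo_tool", "arguments": {
  "increments": [
    [1, [-0.1, 1.6, 0], 3],
    [1, [-0.17, 3.24, 0], 6],
    [1, [-0.17, 3.24, 0], 6],
    [1, [-0.17, 3.24, 0], 6],
    [1, [-0.17, 3.24, 0], 6]
  ]
}}

```text
time_s: 4.42
position: [0.4938, 0.1588, 0.0915]
tcp_rot: [[-0.638, 0.77, -0.0], [0.77, 0.638, -0.001], [-0.001, -0.001, -1.0]]
force: [-2.4, -2.4, 6.3]
opening: 0.008
```

Request:
{"name": "servo_tool", "arguments": {
  "increments": [
    [1, [-0.17, 3.24, 0], 6],
    [1, [-0.17, 3.24, 0], 6],
    [1, [-0.17, 3.24, 0], 6],
    [1, [-0.17, 3.24, 0], 6],
    [1, [0, 0, 0], 0]
  ]
}}

```text
time_s: 5.05
position: [0.5055, 0.165, 0.0915]
tcp_rot: [[-0.272, 0.962, 0.0], [0.962, 0.272, -0.001], [-0.001, 0.0, -1.0]]
force: [-0.9, -1.2, 6.0]
opening: 0.003
```

```bash
cat > look.py <<'E'
from h import *
import cv2,sys
n=sys.argv[1]
o=[]
for cam,(x0,y0) in(("top",(235,165)),("side",(240,160))):
    p,d=bot.capture(cam);cv2.imwrite(f"pics/{cam}_{n}.png",p)
    o.append(cv2.resize(p[y0:y0+120,x0:x0+130],None,fx=3,fy=3,interpolation=cv2.INTER_CUBIC))
cv2.imwrite(f"pics/l_{n}.png",np.hstack(o))
E
python3 go.py .51 .165 .12; python3 look.py a
python3 - <<'E'
from h import *
p=bot.read_state()["position"];v=np.array(p[:2])-[.5141,.135];print(np.hypot(*v),np.degrees(np.arctan2(v[1],v[0])))
E
```

```text
5.05 [0.5055 0.165  0.0915] [[-0.272, 0.962, 0.0], [0.962, 0.272, -0.001], [-0.001, 0.0, -1.0]] F [-0.91 -1.18  5.97] q6 [ 6.000e+00  3.440e+01  1.019e+02 -1.000e-01  4.360e+01 -9.700e+00] op 0.002898006305115286
tool delta mm [ -1.2   4.3 -28.5]
0.03114935238980126 105.97255883350681
```

View pics/l_a.png

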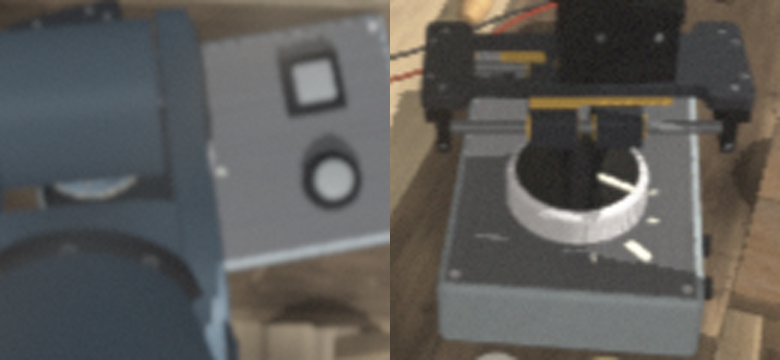

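```bash
cat > ang.py <<'E'
from h import *
import sys
cam=sys.argv[1];y=np.radians(10.69)
# args: crop px of pointer two ends (3x crop)
off=(235,165) if cam=="top" else (240-130,160)
a=[float(v) for v in sys.argv[2:6]]
P=[px2w(cam,a[i]/3+off[0],a[i+1]/3+off[1],.096-float(sys.argv[6])) for i in (0,2)]
v=P[1]-P[0];print(P,"dial",(4.451-(np.arctan2(v[1],v[0])-y))%(2*np.pi))
E
python3 ang.py side 600 177 633 192 .004; python3 - <<'E'
from h import *
# same for initial
P=[px2w("side",240+u/4,160+v/4,.096) for u,v in((281,211),(337,199))];v=P[1]-P[0];print((4.451-(np.arctan2(v[1],v[0])-np.radians(10.69)))%(2*np.pi))
E
```

```text
[array([0.49555027, 0.14355795, 0.092     ]), array([0.47185442, 0.15188628, 0.092     ])] dial 1.833964885071234
0.9103371375657376
```

Request:
{"name": "servo_tool", "arguments": {
  "increments": [
    [1, [-0.12, 2.7, 0], 5],
    [1, [-0.12, 2.7, 0], 5],
    [1, [0, 0, 0], 0],
    [1, [0, 0, 0], 0]
  ]
}}

```text
time_s: 5.65
position: [0.5114, 0.1659, 0.0917]
tcp_rot: [[-0.102, 0.995, 0.002], [0.995, 0.102, -0.001], [-0.001, 0.001, -1.0]]
force: [-0.7, -1.3, 6.5]
opening: 0.003
```

Request:
{"name": "servo_tool", "arguments": {
  "increments": [
    [1, [0, 0, -2], 0],
    [1, [0, 0, -4], 0],
    [1, [0, 0, -20], 0],
    [1, [0, 0, -40], 0],
    [1, [0, 0, 0], 0]
  ]
}}

```text
time_s: 6.28
position: [0.5124, 0.1669, 0.1593]
tcp_rot: [[-0.101, 0.995, 0.005], [0.995, 0.101, 0.001], [0.001, 0.005, -1.0]]
force: [-0.0, -0.0, -0.5]
opening: 0.004
```

```bash
python3 look.py b; python3 go.py .5038 .0008 .12
```

```text
6.375 [0.5101 0.1665 0.1568] [[-0.101, 0.995, -0.001], [0.995, 0.101, 0.0], [0.0, -0.001, -1.0]] F [-0.81  0.15  0.22] q6 [ 6.1 28.7 98.5  0.  52.8  0.3] op 0.008993761293500994
tool delta mm [-164.2  -23.    36.8]
```

View pics/l_b.png

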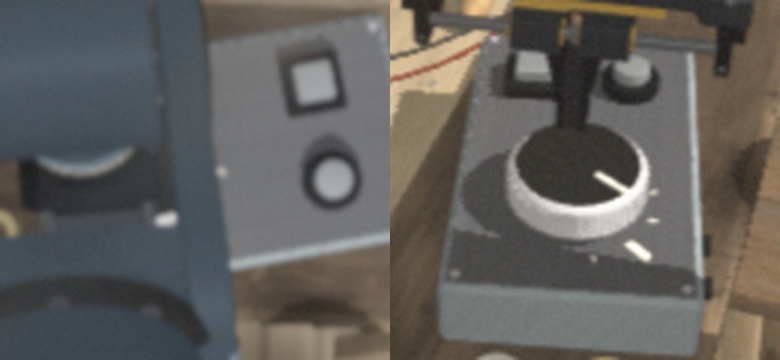

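Request:
{"name": "servo_tool", "arguments": {
  "increments": [
    [1, [-41, -6, 0], 0],
    [1, [-41, -6, 0], 0],
    [1, [-41, -6, 0], 0],
    [1, [-41, -5, 0], 0],
    [1, [0, 0, 0], 0]
  ]
}}

```text
time_s: 7.0
position: [0.5036, -0.0012, 0.1556]
tcp_rot: [[-0.097, 0.995, -0.003], [0.995, 0.097, 0.001], [0.001, -0.003, -1.0]]
force: [0.2, 0.3, -0.8]
opening: 0.003
```

```bash
python3 look.py c; python3 go.py .5038 .0008 .1
```

```text
7.1 [0.5034 0.0011 0.1559] [[-0.1, 0.995, -0.003], [0.995, 0.1, 0.001], [0.001, -0.003, -1.0]] F [ 0.68  0.11 -0.46] q6 [-12.6  26.7 103.1   0.   50.4 -18.4] op 0.004532969405891267
tool delta mm [-0.4  0.6 55.9]
```

View pics/l_c.png

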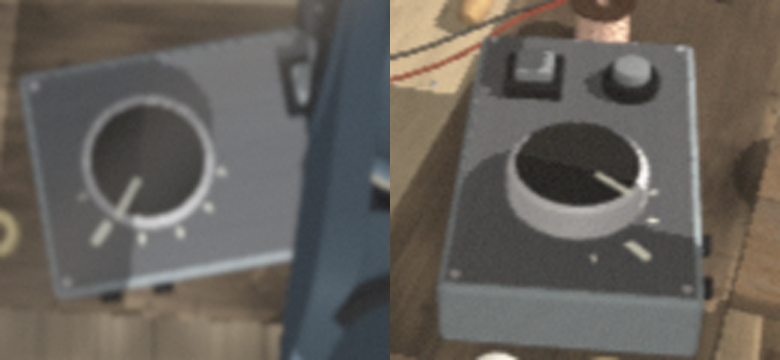

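```bash
python3 ang.py side 597 173 630 191 0;python3 ang.py top 138 180 118 220 0; python3 - <<'E'
import cv2
p=cv2.imread("pics/top_c.png")[180:260,240:315];q=cv2.imread("pics/side_c.png")[185:265,270:345]
import numpy as np
cv2.imwrite("pics/z.png",cv2.resize(np.hstack([p,q]),None,fx=5,fy=5,interpolation=cv2.INTER_CUBIC))
E
```

```text
[array([0.49752177, 0.1446638 , 0.096     ]), array([0.47331414, 0.15580692, 0.096     ])] dial 1.9273813948523477
[array([0.49784882, 0.14125912, 0.096     ]), array([0.46935878, 0.15506648, 0.096     ])] dial 1.9472659098446465
```

View pics/z.png

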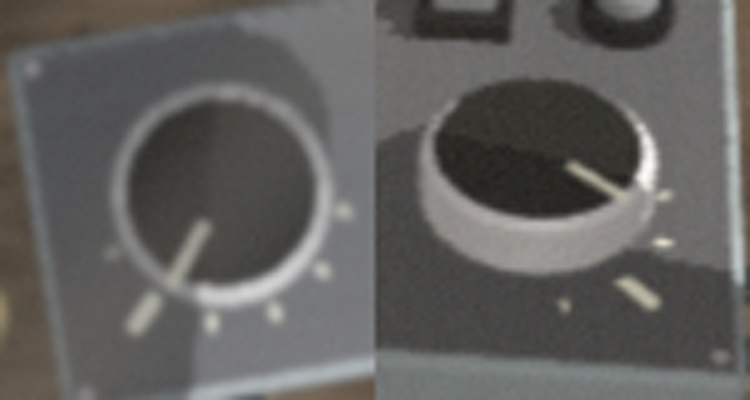

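View pics/side_c.png

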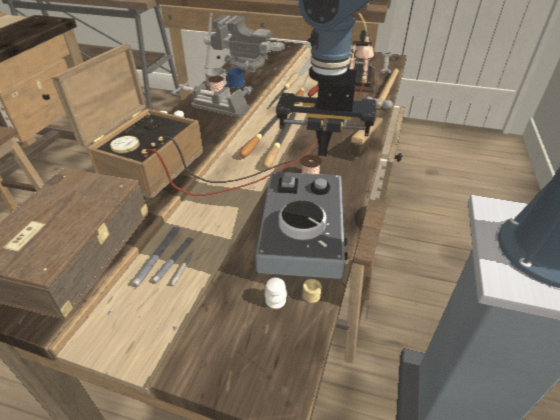

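```bash
python3 - <<'E'
from h import *
y=10.69;D=np.array([.5141,.135])
def a(cam,u,v,z):
    w=px2w(cam,u,v,z)[:2];r=w-D;return w.round(4),round(np.hypot(*r),4),round(4.451-np.radians(np.degrees(np.arctan2(r[1],r[0]))%360-y),3)
f=lambda u,v:(u/5+240-.4,v/5+180-.4)
for n,(u,v),z in [("t",(343,211),.06),("t",(322,271),.06),("t",(275,313),.06),("t",(211,323),.06),("broad",(145,312),.06),("t",(111,253),.06),("ptr out",(172,287),.096),("ptr in",(206,225),.096),("discL",(113,190),.09),("R",(332,190),.09)]:
    print(n,a("top",*f(u,v),z))
g=lambda u,v:((u-375)/5+270-.4,v/5+185-.4)
for n,(u,v),z in [("t",(665,196),.06),("t",(663,243),.06),("broad",(638,295),.06),("t",(565,306),.06),("ptr out",(630,202),.096),("ptr in",(568,163),.096)]:
    print("side",n,a("side",*g(u,v),z))
E
```

```text
t (array([0.509 , 0.0818]), np.float64(0.0534), np.float64(0.02))
t (array([0.4824, 0.0911]), np.float64(0.0542), np.float64(0.551))
t (array([0.4637, 0.1117]), np.float64(0.0556), np.float64(1.062))
t (array([0.459 , 0.1398]), np.float64(0.0553), np.float64(1.582))
broad (array([0.4636, 0.1689]), np.float64(0.0609), np.float64(2.087))
t (array([0.4894, 0.1844]), np.float64(0.0552), np.float64(2.603))
ptr out (array([0.4722, 0.1558]), np.float64(0.0468), np.float64(1.957))
ptr in (array([0.4987, 0.1417]), np.float64(0.0168), np.float64(1.906))
discL (array([0.514, 0.182]), np.float64(0.047), np.float64(3.065))
R (array([0.5149, 0.0879]), np.float64(0.0471), np.float64(-0.091))
side t (array([0.4636, 0.113 ]), np.float64(0.0551), np.float64(1.085))
side t (array([0.4592, 0.1406]), np.float64(0.0552), np.float64(1.598))
side broad (array([0.4632, 0.1721]), np.float64(0.063), np.float64(2.125))
side t (array([0.4893, 0.1857]), np.float64(0.0564), np.float64(2.612))
side ptr out (array([0.4715, 0.1592]), np.float64(0.049), np.float64(2.012))
side ptr in (array([0.4993, 0.1438]), np.float64(0.0172), np.float64(2.031))
```

```bash
cat > fit.py <<'E'
from h import *
import cv2,sys
y=np.radians(10.69);D=np.array([.5141,.135])
def rect(cam,p,z,hs,res=.0005,k=None):
    n=int(2*hs/res);gx,gy=np.meshgrid(np.arange(n)*res-hs,np.arange(n)*res-hs)
    W=np.stack([D[0]+gx,D[1]+gy,np.full_like(gx,z)],-1).reshape(-1,3)
    i=bot.camera_info(cam);q=(W@np.array(i["R"]).T+i["t"])@np.array(i["K"]).T;q=(q[:,:2]/q[:,2:]).astype(np.float32)
    g=cv2.cvtColor(p,cv2.COLOR_BGR2GRAY).astype(np.float32)
    return cv2.remap(g,q[:,0].reshape(n,n),q[:,1].reshape(n,n),cv2.INTER_CUBIC),gx,gy
def ptr(cam,p):
    g,gx,gy=rect(cam,p,.096,.05)
    # disc centre in the rectified plane is assumed D; bright line in r<.037
    r=np.hypot(gx,gy);b=cv2.GaussianBlur(g,(0,0),20);m=(r<.037)&(g-np.median(g[r<.037])>45)
    n,l,st,ce=cv2.connectedComponentsWithStats(m.astype(np.uint8));k=1+np.argmax(st[1:,4]);m=l==k
    P=np.stack([gx[m],gy[m]],1);w=g[m]-g[m].min();c=(P*w[:,None]).sum(0)/w.sum()
    vx,vy,*_=cv2.fitLine(P.astype(np.float32),cv2.DIST_L2,0,.01,.01).ravel()
    d=np.array([vx,vy]);d*=np.sign(d@c)
    off=c[0]*d[1]-c[1]*d[0]
    ang=lambda v:(4.451-(np.arctan2(v[1],v[0])-y))%(2*np.pi)
    print(cam,"n",m.sum(),"line",round(ang(d),3),"centroid",round(ang(c),3),"off mm",round(off*1e3,2))
    cv2.imwrite(f"pics/rect_{cam}.png",np.clip(np.hstack([g,m*255.]),0,255).astype(np.uint8))
for n in sys.argv[1:]:
    for cam in("top","side"):
        try: ptr(cam,cv2.imread(f"pics/{cam}{n}.png"))
        except Exception as e: print(cam,e)
E
python3 fit.py 0 _c
```

```text
top n 738 line 0.933 centroid 0.943 off mm 0.29
side n 811 line 0.887 centroid 0.975 off mm 2.33
top n 529 line 1.993 centroid 1.973 off mm -0.55
side n 478 line 1.983 centroid 2.015 off mm 0.89
```

View pics/rect_top.png

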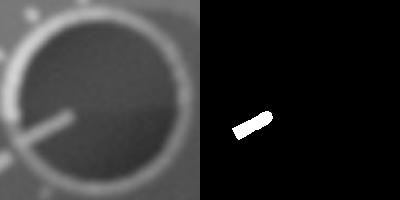

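View pics/rect_side.png

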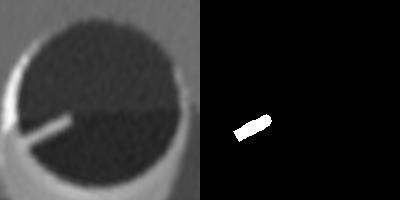

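Request:
{"name": "servo_tool", "arguments": {
  "increments": [
    [1, [41, 5, 0], 0],
    [1, [41, 5, 0], 0],
    [1, [41, 6, 0], 0],
    [1, [41, 7, 0], 0],
    [1, [0, 0, 0], 0]
  ]
}}

```text
time_s: 7.72
position: [0.5094, 0.1703, 0.1564]
tcp_rot: [[-0.107, 0.994, -0.001], [0.994, 0.107, 0.001], [0.001, -0.001, -1.0]]
force: [1.1, -0.5, 1.0]
opening: 0.008
```

```bash
python3 go.py .511 .166 .1
```

```text
7.725 [0.5094 0.1703 0.1564] [[-0.107, 0.994, -0.001], [0.994, 0.107, 0.001], [0.001, -0.001, -1.0]] F [ 1.08 -0.46  0.99] q6 [ 6.5 28.8 98.5  0.1 52.8  0.3] op 0.0076758353860989816
tool delta mm [-4.4  1.1 56.4]
```

Request:
{"name": "servo_tool", "arguments": {
  "increments": [
    [1, [-1, 1, 30], 0],
    [1, [0, 0, 20], 0],
    [1, [0, 0, 6], 0],
    [1, [0, 0, 0], 0],
    [1, [0, 0, 0], 0]
  ]
}}

```text
time_s: 8.35
position: [0.5123, 0.1655, 0.1017]
tcp_rot: [[-0.101, 0.995, 0.001], [0.995, 0.101, 0.0], [-0.0, 0.001, -1.0]]
force: [1.0, 0.0, 0.5]
opening: 0.004
```

```bash
python3 go.py .511 .166 .0917
```

```text
8.35 [0.5123 0.1655 0.1017] [[-0.101, 0.995, 0.001], [0.995, 0.101, 0.0], [-0.0, 0.001, -1.0]] F [1.01 0.01 0.47] q6 [  6.   33.8 100.7  -0.   45.5   0.2] op 0.004151849361221683
tool delta mm [ 0.7 -1.3 10. ]
```

Press, turn 7° (about 6° effective), and lift.

Request:
{"name": "servo_tool", "arguments": {
  "increments": [
    [1, [0, 0, 4], 0],
    [1, [0, 0, 3], 0],
    [1, [0, 0, 2], 0],
    [1, [0, 0, 1], 0],
    [1, [0, 0, 0], 0]
  ]
}}

```text
time_s: 8.98
position: [0.5125, 0.1656, 0.0918]
tcp_rot: [[-0.101, 0.995, 0.002], [0.995, 0.101, 0.0], [0.0, 0.002, -1.0]]
force: [-0.7, -0.3, 6.2]
opening: 0.006
```

Request:
{"name": "servo_tool", "arguments": {
  "increments": [
    [1, [-0.1, 1.7, 0], 3],
    [1, [-0.1, 1.7, 0], 3],
    [1, [0, 0, 0], 0],
    [1, [0, 0, 0], 0],
    [1, [0, 0, 0], 0]
  ]
}}

```text
time_s: 9.6
position: [0.5158, 0.1655, 0.0919]
tcp_rot: [[0.003, 1.0, 0.002], [1.0, -0.003, 0.0], [0.0, 0.002, -1.0]]
force: [-1.7, 0.8, 6.0]
opening: 0.003
```

Request:
{"name": "servo_tool", "arguments": {
  "increments": [
    [1, [0, 0, -2], 0],
    [1, [0, 0, -4], 0],
    [1, [0, 0, -20], 0],
    [1, [0, 0, -40], 0],
    [1, [0, 0, 0], 0]
  ]
}}

```text
time_s: 10.22
position: [0.517, 0.1658, 0.1594]
tcp_rot: [[0.003, 1.0, 0.006], [1.0, -0.003, 0.001], [0.001, 0.006, -1.0]]
force: [0.9, -0.7, 0.1]
opening: 0.006
```

Request:
{"name": "servo_tool", "arguments": {
  "increments": [
    [1, [-41, -2, 0], 0],
    [1, [-41, -2, 0], 0],
    [1, [-41, -1, 0], 0],
    [1, [-41, 0, 0], 0],
    [1, [0, 0, 0], 0]
  ]
}}

```text
time_s: 10.85
position: [0.5091, -0.0007, 0.156]
tcp_rot: [[0.008, 1.0, -0.002], [1.0, -0.008, 0.0], [0.0, -0.002, -1.0]]
force: [0.1, 0.3, 0.7]
opening: 0.002
```

```bash
python3 look.py d; python3 fit.py _d;  python3 go.py .5038 .0008 .1
```

```text
top n 495 line 2.089 centroid 2.085 off mm -0.12
side n 487 line 2.094 centroid 2.119 off mm 0.66
10.95 [0.5087 0.0017 0.1561] [[0.005, 1.0, -0.002], [1.0, -0.005, 0.001], [0.001, -0.002, -1.0]] F [ 0.24  0.18 -0.13] q6 [-12.4  27.  102.4   0.   50.8 -12.2] op 0.003359466359666483
tool delta mm [-1.  -4.8 56.1]
```

View pics/l_d.png

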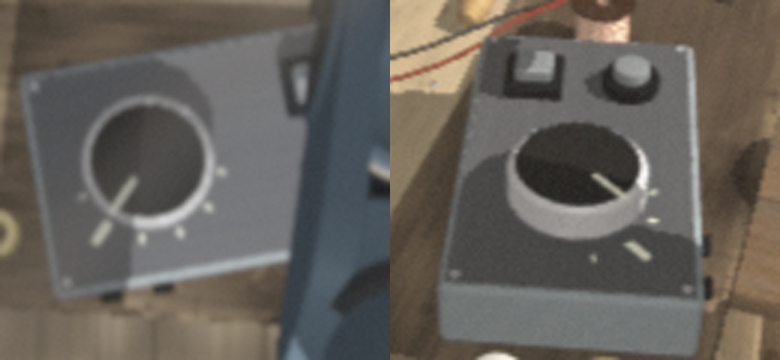

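Request:
{"name": "servo_tool", "arguments": {
  "increments": [
    [1, [-0.5, -4.8, 30], 0],
    [1, [0, 0, 20], 0],
    [1, [0, 0, 10], 0],
    [1, [0, 0, 6], 0],
    [1, [0, 0, 0], 0]
  ]
}}

```text
time_s: 11.58
position: [0.5049, 0.0015, 0.091]
tcp_rot: [[0.003, 1.0, -0.0], [1.0, -0.003, 0.0], [0.0, -0.0, -1.0]]
force: [-0.0, 0.3, -0.1]
opening: 0.004
```

```bash
python3 go.py .5038 .0008 .0765
```

```text
11.575 [0.5049 0.0015 0.091 ] [[0.003, 1.0, -0.0], [1.0, -0.003, 0.0], [0.0, -0.0, -1.0]] F [-0.04  0.28 -0.15] q6 [-12.5  33.1 105.8   0.   41.1 -12.4] op 0.004178613193940833
tool delta mm [-0.7 -1.1 14.5]
```

Request:
{"name": "servo_tool", "arguments": {
  "increments": [
    [1, [-0.5, -1, 6], 0],
    [1, [0, 0, 4], 0],
    [1, [0, 0, 3], 0],
    [1, [0, 0, 1.5], 0],
    [1, [0, 0, 0], 0]
  ]
}}

```text
time_s: 12.2
position: [0.504, 0.0005, 0.0768]
tcp_rot: [[0.003, 1.0, 0.0], [1.0, -0.003, -0.0], [-0.0, 0.0, -1.0]]
force: [-0.8, 0.2, 5.4]
opening: 0.008
```

Request:
{"name": "servo_tool", "arguments": {
  "increments": [
    [1, [0, 0, 0.8], 0],
    [1, [0, 0, 0.4], 0],
    [1, [0, 0, 0], 0]
  ]
}}

```text
time_s: 12.58
position: [0.504, 0.0005, 0.0763]
tcp_rot: [[0.003, 1.0, 0.001], [1.0, -0.003, -0.0], [-0.0, 0.001, -1.0]]
force: [-1.7, 0.6, 11.3]
opening: 0.011
```

Request:
{"name": "servo_tool", "arguments": {
  "increments": [
    [1, [0, 0, -3], 0],
    [1, [0, 0, -6], 0],
    [1, [0, 0, -30], 0],
    [1, [0, 0, -50], 0],
    [1, [0, 0, -50], 0]
  ]
}}

```text
time_s: 13.2
position: [0.5033, 0.0007, 0.2152]
tcp_rot: [[0.003, 1.0, -0.002], [1.0, -0.003, 0.0], [0.0, -0.002, -1.0]]
force: [1.0, -1.1, -1.0]
opening: 0.004
```

Request:
{"name": "servo_tool", "arguments": {
  "increments": [
    [1, [-35, 0, -20], 0],
    [1, [-35, 0, 0], 0],
    [1, [-35, 0, 0], 0],
    [1, [-35, 0, 0], 0],
    [1, [-35, 0, 0], 0]
  ]
}}

```text
time_s: 13.82
position: [0.5028, -0.1754, 0.234]
tcp_rot: [[0.003, 1.0, -0.001], [1.0, -0.003, 0.001], [0.001, -0.001, -1.0]]
force: [0.7, -0.8, -0.4]
opening: 0.006
```

Request:
{"name": "servo_tool", "arguments": {
  "increments": [
    [1, [-25, 0, 0], 0],
    [1, [-15, 0, 0], 0],
    [1, [0, 0, 0], 0],
    [1, [0, 0, 0], 0]
  ]
}}

```text
time_s: 14.32
position: [0.5028, -0.2134, 0.2341]
tcp_rot: [[0.003, 1.0, -0.001], [1.0, -0.003, 0.001], [0.001, -0.001, -1.0]]
force: [0.3, 0.3, 0.3]
opening: 0.005
```

```bash
python3 look.py e; python3 fit.py _e;  python3 go.py .5038 .0008 .1; python3 - <<'E'
from h import *
import cv2
p,d=bot.capture("top")
i=bot.camera_info("top");K,R,t=i["K"],i["R"],i["t"]
v,u=np.mgrid[:420,:560];P=np.stack([(u-K[0,2])/K[0,0]*d,(v-K[1,2])/K[1,1]*d,d],-1)
W=(P-t)@R;W0=np.load("pics/W.npy")
for n,x,y in(("start",.5038,.0008),("stop",.5755,.0143)):
    for w in(W0,W): m=np.hypot(w[...,0]-x,w[...,1]-y)<.009;print(n,m.sum(),np.median(w[m][:,2]))
for t in("insulator_1_mid","bush_1_mid","coil_bobbin_mid","power_unit"): print(t,[(x["bbox"],round(x["p"],2)) for x in bot.find_in("top",t)][:3])
E
```

```text
top n 533 line 2.089 centroid 2.086 off mm -0.09
side n 541 line 2.091 centroid 2.119 off mm 0.77
14.425 [ 0.503  -0.2133  0.2343] [[0.002, 1.0, -0.0], [1.0, -0.002, 0.001], [0.001, -0.0, -1.0]] F [-0.4  -0.64  0.25] q6 [-34.7  23.4  92.6   0.   64.  -34.6] op 0.0060589813721601046
tool delta mm [214.    0.4 134.4]
start 56 0.08171732015660732
start 55 0.08172993512102723
stop 53 0.08142644887056252
stop 53 0.08208429838278307
insulator_1_mid []
bush_1_mid [([227.8, 238.0, 244.3, 252.0], 0.43)]
coil_bobbin_mid []
power_unit [([240.3, 170.6, 375.0, 265.7], 0.87)]
```

View pics/l_e.png

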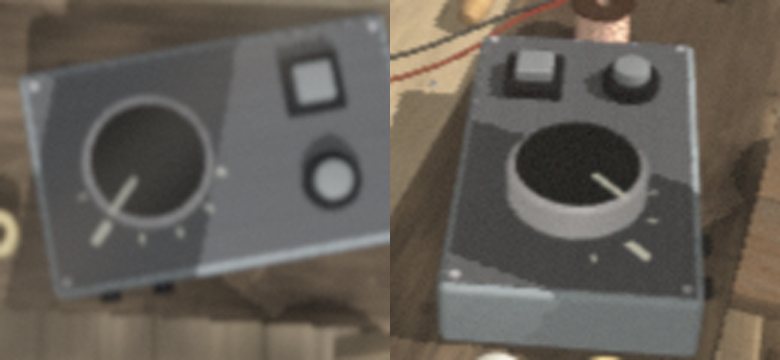

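View pics/top_e.png

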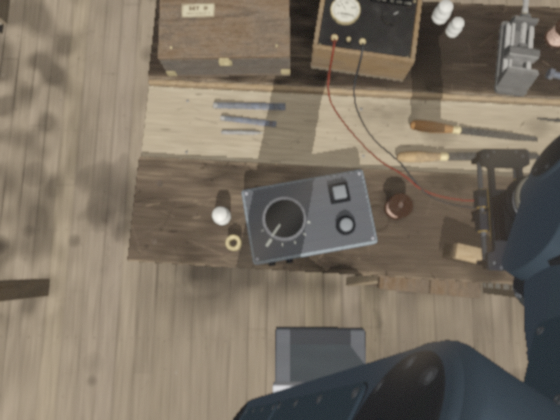

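The picture shows the insulator (222,215), bush (233,242), bobbin (398,207) and unit all where they were. The pointer is at the broad mark, and the hand is clear at right.

```bash
python3 -c "
from rig import bot
print(bot.hand_in())"
```

```text
the job is handed in; nothing more can be done
None
```

The dial is in its click at the broad mark. After that I pressed the round start button once, fully, and it came back up. The job is handed in at about 14.5 s of the 51 s; no verdict is reported.

- **Dial:** I turned it by friction with the shut fingertips, about 31 mm from the axis and pressed down about 4 mm. The first 60° turn left it at about 1.985 rad, just short of the 1.99 needed at the end, because it did not settle fully into the click. I went back and turned it about 6° more. My last fit of the pointer line read 2.089 rad (top camera) and 2.091 rad (side camera), against a target of 2.094.
- **Start button:** I pressed it only after the dial read 2.09. The tip reached z = 76.3 mm with the force rising to 11 N, which means it was at its stop. Afterwards its top measured 81.7 mm by depth, so it is up.
- **Everything else:** the stop button was never touched and measures 82.1 mm. The unit, insulator, bush and bobbin stand in the same places in the last picture. The hand is clear, about 0.2 m to the side and 0.23 m above the bench.

**Checks that failed or disagreed:**
- In the last picture the network did not find the insulator or the bobbin. I confirmed those two by eye.
- My early side-camera points, picked by hand, were about 10 mm off the top camera's in y. I positioned from the top camera's depth image.

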